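# Load a button mould, close it on its dowels and hold it shut

## Task

Load the button mould on the desk: drop one brass button blank into each of the two round wells of the lower half so that it lies flat at the bottom, dome up, then fit the upper half onto the two dowels, thick hole over thick dowel, and press it down against the springs until the two halves meet all round. Finish while still holding the mould pressed shut, because it springs open if you let go. Do not push the other things on the desk out of place.

Things in the scene. Friction and masses are not known exactly. Their poses are not given: they have to be found in the camera images.
- lower_half: Lower half of the mould: dark steel block fixed to the desk, 80 (x) x 150 (y) x 36 mm tall. Origin: centre of its underside on the desk; z up. On its y centre line: two round wells at y +24 and -24 mm and, outside them, two upright steel dowels at y +58 and -58 mm. Two steel spring pins, 10 mm across, stand beside the wells at x +29 and -29 mm, y 0.
- lower_face (a point): Centre of the lower half's top face, 36 mm above the desk; axes as the lower half. This is where the upper half's underside centre is when the mould is shut.
- well_left (a point): Centre of the floor of the well on the lower half's +y side, 20 mm above the desk. The well is 38 mm across and 16 mm deep.
- well_right (a point): Centre of the floor of the well on the lower half's -y side, 20 mm above the desk. The well is 38 mm across and 16 mm deep.
- thick_dowel (a point): Tip of the thick dowel, 16 mm in diameter, at the lower half's +y end. It stands 22 mm above the top face (58 mm above the desk): 14 mm straight, then an 8 mm cone ending 5 mm across.
- thin_dowel (a point): Tip of the thin dowel, 12 mm in diameter, at the lower half's -y end, as tall as the thick one: 14 mm straight, then an 8 mm cone ending 5 mm across.
- pin_near (a joint): Height of the lower half's -x spring pin: 0 when up, standing 6 mm above the top face, -0.006 m when pushed flush. The two pins together carry the upper half 6 mm up; pressing both flush takes 13 N, less the upper half's weight.
- pin_far (a joint): The same for the +x spring pin.
- upper_half: Upper half of the mould: loose aluminium plate 76 (x) x 146 (y) x 16 mm, flat on the desk, 0.33 to 0.49 kg. Origin: centre of the underside; z up. In the middle of its top an upright grip rib, 24 (x) x 60 (y) mm, 40 mm tall. Two round holes through the plate at y +58 and -58 mm. Shut, its axes agree with the lower half's; at the start they are turned by up to 0.9 rad.
- rib_top (a point): Centre of the top of the upper half's grip rib, 56 mm above its underside.
- thick_hole (a point): Centre, on the underside, of the upper half's 18 mm hole at y +58 mm, for the thick dowel.
- thin_hole (a point): Centre, on the underside, of the upper half's 14 mm hole at y -58 mm, for the thin dowel.
- blank_a: Brass button blank: a disc 28 mm across with straight sides 8 mm tall and a low domed top, 12 mm tall in all, 40 g, lying flat on the desk, dome up, on the robot's left (y > 0). Origin: centre of its underside.
- blank_b: A second brass button blank just like blank_a, on the robot's right (y < 0). Either blank may go into either well.
- mug: Bystander, loose: white mug, 76 mm across, 90 mm tall. Origin: centre of its underside.
- thread_cone: Bystander, loose: cone of blue thread, 60 mm across its foot, 112 mm tall. Origin: centre of its underside.
- stapler: Bystander, loose: stapler, 130 x 34 mm, 40 mm tall. Origin: centre of its underside.
- tape_roll: Bystander, loose: cardboard roll ring lying flat, 84 mm across, 24 mm tall. Origin: centre of its underside.
- eraser: Bystander, loose: white eraser, 50 x 22 mm, 14 mm tall. Origin: centre of its underside.
- mouse: Bystander, loose: black computer mouse, 100 x 58 mm, 30 mm tall. Origin: centre of its underside.
- bobbin: Bystander, loose: grey thread bobbin standing upright, 36 mm across, 37 mm tall. Origin: centre of its underside.
Mind the look-alikes: they are no part of the job. Leave any orange look-alike of the upper_half alone. What is shaped like the lower_half but green is not meant.

How it is judged (in metres and radians):
On the way, in this order (a step that is already met when the one before it is completed fails the run):
1. one blank lies in each well of the lower half (((horizontal distance between blank_a and well_left below 0.009 m and z of each of blank_a, blank_b in the frame of lower_face below -0.01 m and angle between each of blank_a, blank_b's own z axis and vertical below 0.3 rad and horizontal distance between blank_b and well_right below 0.009 m) or (horizontal distance between blank_a and well_right below 0.009 m and z of each of blank_a, blank_b in the frame of lower_face below -0.01 m and angle between each of blank_a, blank_b's own z axis and vertical below 0.3 rad and horizontal distance between blank_b and well_left below 0.009 m))), for 0.2 s.
2. the upper half is on both dowels, at or below the height where the spring pins carry it (z of upper_half in the frame of lower_face below 0.0085 m and horizontal distance between thick_hole and thick_dowel below 0.005 m and horizontal distance between thin_hole and thin_dowel below 0.005 m and ((horizontal distance between blank_a and well_left below 0.009 m and z of each of blank_a, blank_b in the frame of lower_face below -0.01 m and angle between each of blank_a, blank_b's own z axis and vertical below 0.3 rad and horizontal distance between blank_b and well_right below 0.009 m) or (horizontal distance between blank_a and well_right below 0.009 m and z of each of blank_a, blank_b in the frame of lower_face below -0.01 m and angle between each of blank_a, blank_b's own z axis and vertical below 0.3 rad and horizontal distance between blank_b and well_left below 0.009 m))), for 0.1 s.
At the end, for the whole second after the job is handed in: Each well holds a flat blank (9 mm of centre, underside 10 mm or more below the top face); holes within 5 mm of the dowels; the upper half at most 2.5 mm above the lower face, level within 0.035 rad, still, touched by the robot with over 2 N (z of upper_half in the frame of lower_face below 0.0025 m and horizontal distance between thick_hole and thick_dowel below 0.005 m and horizontal distance between thin_hole and thin_dowel below 0.005 m and ((horizontal distance between blank_a and well_left below 0.009 m and z of each of blank_a, blank_b in the frame of lower_face below -0.01 m and angle between each of blank_a, blank_b's own z axis and vertical below 0.3 rad and horizontal distance between blank_b and well_right below 0.009 m) or (horizontal distance between blank_a and well_right below 0.009 m and z of each of blank_a, blank_b in the frame of lower_face below -0.01 m and angle between each of blank_a, blank_b's own z axis and vertical below 0.3 rad and horizontal distance between blank_b and well_left below 0.009 m)) and angle between the z axis of upper_half and the z axis of lower_half, either way round below 0.035 rad and linear speed of upper_half below 0.02 m/s and contact force between any of the fingers, the arm and upper_half above 2 N); the arm keeps its last pose, push and grip.
It fails at once if a bystander (mug, thread cone, stapler, tape roll, eraser, mouse, bobbin) is pushed more than 40 mm (distance of any of mug, thread_cone, stapler, tape_roll, eraser, mouse, bobbin from where it was at the start of the episode above 0.04 m).
It also fails if it takes over 59 s, if anything falls off the work surface, if the arm or the gripper's body presses on something with over 40 N, if the wrist force passes 120 N, or if a joint passes its speed limit or range.

## Robot

A 7-joint arm with a two-finger parallel gripper is mounted at the origin on the work surface. World frame = base frame: x ahead of the robot, y to its left, z up, the work surface at z = 0. Lengths are in m, angles in degrees, forces in N, time in s.
With the tool pointing down it reaches from about 0.425 to 0.875 m from the base axis. Payload 9.9 kg.
Tool frame: the origin (TCP) lies at the centre of the arm's flange, where the gripper is bolted on; the fingertips stand 173 mm ahead of it and the grasp point (between the pads) lies 155 mm ahead of it; z points along the fingers, y is the direction in which the jaws open and shut (so a half turn about z gives the same grasp; the last joint's range is limited). The gripper opens to 85 mm and grips with 20 to 120 N. Pads are 22 mm wide; open, the fingers measure 114 mm over their backs; the gripper's body (76 mm by 85 mm) begins 54 mm behind the grasp point. The pads swing forward as they close: fully open they stand 13 mm farther back than shut.
Start: joints at [68.251, 32.985, 1.427, 82.34, -0.859, 64.687, -3.237], TCP at [0.197, -0.646, 0.405] pointing down, gripper open.
Joint ranges: [-157.87, 157.87], [-19.46, 123.44], [-87.15, 90], [11.01, 140.99], [-62.26, 242.26], [9.8, 113.94], [-161.44, 161.44]. Speed limits (degrees/s): [127.2, 127.2, 172.46, 172.46, 180, 180, 180].

## Interface

Orientations are given as [roll, pitch, yaw] about the fixed x, y, z axes, in that order (R = Rz(yaw) Ry(pitch) Rx(roll)).
In Python, from station import monitor, optics, arm gives the robot as it stands. The module is installed in compiled form; this text tells all that it offers.
- The arm moves only by the tool apply_moves, never from a script. Its argument "moves" is a list of rows, each a list of 7 numbers: the closure, from 0 (fully open) to 1 (shut), then the shift along the tool's x, y, z in cm, then the turn, a rotation vector about the tool's x, y, z in degrees. In form: [[claw, dx, dy, dz, ax, ay, az], ...]. A call has 1 to 12 rows; each row is the pose to reach, as a shift and turn from the pose commanded when the call began, along the tool's axes at that moment; what a row does not reach only later rows make up. A row lasts 1/10 s, in which the tool goes at most 50 mm and 8.59 degrees, less where a joint would pass 70% of its speed; a pose out of reach is approached as far as the arm can. A call with a gripper value outside its range is refused whole. The fingers move at their own pace and stop on an object; "newtons" is the grip in N (left out, the last holds). Time passes only in rows, so rows that repeat a pose let the fingers close. It gives the time, the measured TCP pose, the force and the opening at its end, in the units of the state.
- monitor.read_state(): the state, without advancing time (a new reading comes with each control period).
- optics.camera(name): name is "scene" or "side" or "wrist"; returns a dict with "image" (400x640x3 uint8, red, green, blue), "range_z" (400x640 float32, m along the optical axis (not along the pixel's ray), 0 where there is no reading), "fx", "fy", "cx", "cy" (pixels), "origin" and "orientation" of the camera in the world. Camera axes: x right, y down, z forward; pixel columns grow to the right and rows downward; lengths in m; the calibration is good to about 2 mm. A picture is of the moment at which its call begins.
- arm.close_job(): hands the job in, once; it reports no verdict.
Trained networks look in a picture, given as the dict that the camera call returned (one of the last four; its "shot" number tells which), for a name from the list of things; names that differ only in an ending like _2 or _b are one class to them, and where a whole thing is asked for, a point or a joint stands for the part that bears it (a point fixed in the world has none). Each returns a list of dicts, best first, with "conf" (0 to 1); they miss things now and then, are a little off and sometimes report something else, mostly with a low value. They report only what shows in the picture. A call takes as long as a camera call. They do not tell look-alikes from the thing itself.
- optics.find_in(target, picture): "box" ([left, top, right, bottom] as shares, 0 to 1, of the picture: columns of its width, rows of its height, round what is visible of it).
The state is a dict: "t": time; "joints": joint angles; "qvel": joint speeds; "tau": joint torques, N m; "position": TCP position; "tcp_rot": TCP orientation; "ft_force": force on the tool from outside, world axes, zero at the start; "ft_torque": the same for the moment, N m; "width": finger opening in m.
Only numpy, scipy, OpenCV 4.12 (cv2) and the standard library are available. Lean on these libraries where they do the work, as an engineer would, in place of code of your own. Each camera call takes 0.05 s, during which the arm holds its last target.

## Working session

There is one attempt and no reset: what is moved stays moved. The work goes in short steps, Python scripts to look and compute and a tool call to move; the robot and the scene stay as the last step left them, time stands still between calls to the robot, and variables do not carry over. Pictures are saved under pics/ and viewed, and the job is handed in when it is done.

Besides the shell and the picture viewer there is one more tool, called after ">>>" as a command line: name --pt "numbers of a row" for each row, then --argument value for the rest. apply_moves: Moves the arm, as the interface text tells. Its arguments: {"type":"object","properties":{"moves":{"type":"array","items":{"type":"array","items":{"type":"number"}}},"newtons":{"type":"number"}},"required":["moves"]}

```bash
mkdir -p pics; cat > h.py <<'E'
import numpy as np, cv2, pickle
from station import monitor, optics, arm
from scipy.spatial.transform import Rotation as R
def snap(n,tag):
    c=optics.camera(n); cv2.imwrite(f'pics/{tag}.png',c['image'][:,:,::-1]); pickle.dump({k:c[k] for k in c},open(f'pics/{tag}.pkl','wb')); return c
def rot(c):
    o=np.array(c['orientation'],float)
    if o.shape==(3,3): return o
    if o.size==3: return R.from_euler('xyz',o,degrees=True).as_matrix()
    return R.from_quat(o).as_matrix()
def cloud(c):
    v,u=np.mgrid[0:400,0:640]; z=c['range_z']
    p=np.stack([(u-c['cx'])/c['fx']*z,(v-c['cy'])/c['fy']*z,z],-1)
    return p@rot(c).T+np.array(c['origin'])
E
python3 - <<'E'
from h import *
print(monitor.read_state())
for n in ['scene','side','wrist']:
    c=snap(n,n+'0'); print(n,c['fx'],c['cx'],c['cy'],c['origin'],c['orientation'],c['shot'])
    for t in ['lower_half','upper_half','blank_a']+(['mug','thread_cone','stapler','tape_roll','eraser','mouse','bobbin'] if n=='scene' else []):
        for d in optics.find_in(t,c): print(t,round(d['conf'],2),(np.array(d['box'])*[640,400,640,400]).round().tolist())
E
```

```text
{'t': 0.0, 'joints': array([68.24882769, 33.03359951,  1.4231429 , 82.38787826, -0.85985624,
       64.68786572, -3.23461273]), 'qvel': array([ 0.06770498, -0.02517875, -0.02905017, -0.10756846, -0.11030831,
        0.03734521, -0.06603733]), 'tau': array([-5.04856598e-05, -7.65753794e+01,  2.25011766e+00, -2.85962838e+01,
        1.52389705e-02,  1.28355419e-02,  5.04313924e-07]), 'position': array([ 0.19675585, -0.64550085,  0.40382238]), 'tcp_rot': array([-1.79901335e+02,  4.65453837e-03,  1.69544052e+01]), 'ft_force': array([0.40139633, 0.05816962, 1.28478098]), 'ft_torque': array([0.00600067, 0.01366759, 0.02448222]), 'width': 0.08547547808541071}
scene 485.5035871531559 317.4305473710616 203.79611496992703 [ 1.42078823 -0.72952767  0.94305643] [-127.2345495    -0.51787879   50.64222967] 1
lower_half 0.96 [302.0, 156.0, 349.0, 189.0]
lower_half 0.7 [325.0, 178.0, 373.0, 217.0]
upper_half 0.78 [232.0, 183.0, 260.0, 218.0]
upper_half 0.58 [253.0, 222.0, 304.0, 260.0]
blank_a 0.36 [327.0, 177.0, 379.0, 217.0]
mug 0.8 [350.0, 227.0, 391.0, 267.0]
mug 0.33 [324.0, 180.0, 380.0, 215.0]
thread_cone 0.85 [297.0, 266.0, 319.0, 307.0]
stapler 0.98 [407.0, 210.0, 431.0, 245.0]
tape_roll 0.59 [424.0, 184.0, 446.0, 204.0]
eraser 0.53 [285.0, 193.0, 290.0, 199.0]
mouse 0.71 [216.0, 287.0, 243.0, 325.0]
bobbin 0.58 [210.0, 220.0, 225.0, 235.0]
side 418.65321805773965 308.30656733793865 192.41033326485882 [0.22811092 0.74176837 0.56306488] [-1.21752782e+02 -4.06770315e-02 -1.56885035e+02] 2
lower_half 0.93 [254.0, 222.0, 317.0, 285.0]
lower_half 0.92 [323.0, 247.0, 396.0, 324.0]
upper_half 0.7 [318.0, 166.0, 350.0, 207.0]
upper_half 0.65 [378.0, 180.0, 450.0, 232.0]
blank_a 0.67 [226.0, 331.0, 240.0, 341.0]
wrist 275.9514481504263 315.8679356494326 198.9487033730799 [ 0.2724276  -0.62417637  0.37409341] [ 1.62499035e+02  3.83474228e-02 -7.30425793e+01] 3
```

View pics/scene0.png

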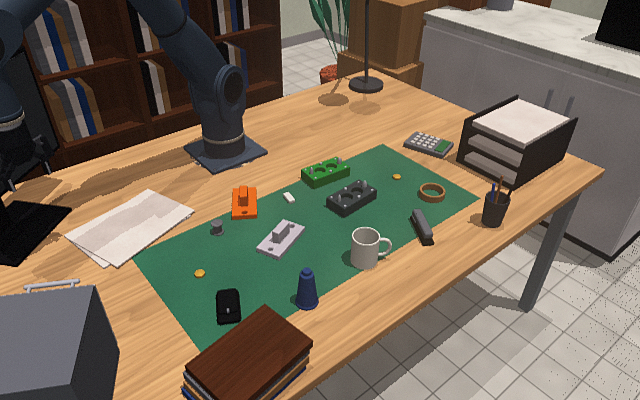

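View pics/side0.png

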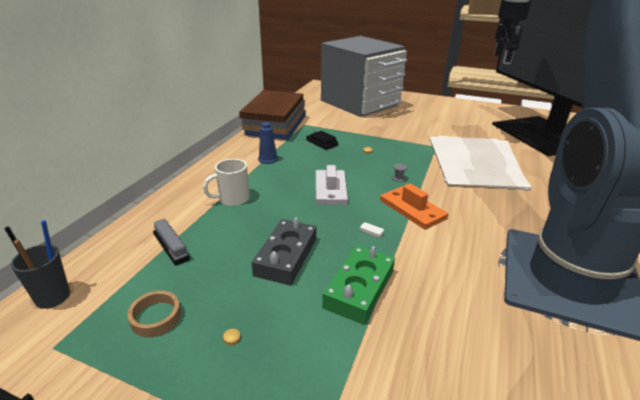

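View pics/wrist0.png

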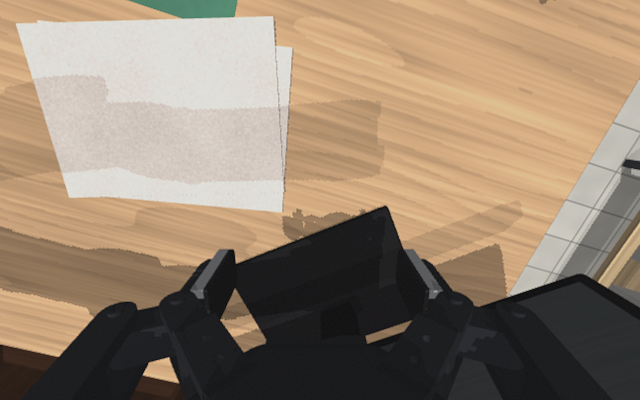

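Scene picture: the lower half is the dark block at (352,197); the green one at (326,172) is the decoy. The upper half is the grey plate at (281,238); the orange one at (244,202) is the decoy. The blanks are at (396,177) for a (left) and (199,273) for b (right). I'll check a crop and measure.

```bash
cat > m.py <<'E'
from h import *
def ld(t): return pickle.load(open(f'pics/{t}.pkl','rb'))
E
python3 - <<'E'
from m import *
s=ld('scene0'); d=ld('side0')
a=cv2.resize(s['image'][140:290,180:460],None,fx=2.8,fy=2.8,interpolation=cv2.INTER_CUBIC)
cv2.imwrite('pics/crop0.png',a[:,:,::-1])
for n,c in (('scene',s),('side',d)):
    P=cloud(c); I=c['image'].astype(int); hsv=cv2.cvtColor(c['image'],cv2.COLOR_RGB2HSV).astype(int)
    boxes={'scene':{'lower':(322,174,380,220),'upper':(250,215,310,262),'ba':(388,170,405,184),'bb':(191,265,208,281)},
           'side':{'lower':(248,212,322,288),'upper':(308,160,356,210),'ba':(220,326,244,346),'bb':(360,144,376,156)}}[n]
    for k,(l,t,r,b) in boxes.items():
        p=P[t:b,l:r].reshape(-1,3); h=hsv[t:b,l:r].reshape(-1,3); ok=p[:,2]<0.2
        if k[0]=='b':
            m=(h[:,0]<32)&(h[:,0]>10)&(h[:,1]>110)&(h[:,2]>110)
            q=p[m]; print(n,k,len(q),q.mean(0).round(4),((q.max(0)+q.min(0))/2).round(4),q.min(0).round(4),q.max(0).round(4))
        else:
            for lo,hi in ((.03,.042),(.010,.022),(.05,.062),(.042,.07)):
                m=(p[:,2]>lo)&(p[:,2]<hi)&((h[:,1]<90) )
                q=p[m]
                if len(q)>8:
                    rr=cv2.minAreaRect((q[:,:2]*1000).astype(np.float32)); print(n,k,lo,hi,len(q),'zmed',np.median(q[:,2]).round(4),[np.round(x,1) for x in rr])
    m=(abs(P[:,:,2])<.02)&(hsv[:,:,0]>65)&(hsv[:,:,0]<90)&(hsv[:,:,1]>120); print('mat z',np.median(P[m][:,2]))
E
```

```text
scene lower 0.03 0.042 640 zmed 0.038 [array([530.8, 151.9]), array([ 85.3, 155.9]), np.float64(3.8)]
scene lower 0.01 0.022 163 zmed 0.0173 [array([531. , 149.7]), array([ 84.2, 152.9]), np.float64(4.4)]
scene lower 0.05 0.062 25 zmed 0.0546 [array([529.7, 151. ]), array([ 12.7, 124. ]), np.float64(3.1)]
scene lower 0.042 0.07 79 zmed 0.0455 [array([535.7, 149.9]), array([ 76.6, 142.7]), np.float64(4.9)]
scene upper 0.03 0.042 56 zmed 0.0358 [array([ 549.4, -132.3]), array([22.2, 63.3]), np.float64(2.2)]
scene upper 0.01 0.022 671 zmed 0.0181 [array([ 540.2, -133.2]), array([ 80.5, 151.7]), np.float64(22.3)]
scene upper 0.05 0.062 146 zmed 0.0578 [array([ 541.2, -132.6]), array([25.4, 64.6]), np.float64(21.9)]
scene upper 0.042 0.07 188 zmed 0.0567 [array([ 541.2, -132.6]), array([25.4, 64.6]), np.float64(21.9)]
scene ba 33 [0.5268 0.3663 0.0124] [0.5264 0.3683 0.0115] [0.5149 0.3552 0.0051] [0.5378 0.3814 0.018 ]
scene bb 68 [ 0.5295 -0.3889  0.0258] [ 0.9617 -0.5499  0.4746] [ 0.5026 -0.7295  0.0061] [ 1.4208 -0.3703  0.9431]
mat z 0.003097949879494577
side lower 0.03 0.042 1708 z
[... 338 characters left out ...]
, array([ 60.8, 117.8]), np.float64(27.7)]
side upper 0.03 0.042 43 zmed 0.0368 [array([ 536.6, -127.2]), array([22.7, 55.1]), np.float64(24.2)]
side upper 0.01 0.022 770 zmed 0.017 [array([ 538.2, -132. ]), array([ 75.4, 153.8]), np.float64(22.2)]
side upper 0.05 0.062 125 zmed 0.0569 [array([ 536.4, -129.8]), array([22.6, 62.7]), np.float64(20.9)]
side upper 0.042 0.07 159 zmed 0.0562 [array([ 537.2, -129.8]), array([23.5, 62.7]), np.float64(23.4)]
side ba 203 [0.5182 0.3762 0.0133] [0.3814 0.5508 0.2829] [0.2281 0.3599 0.0028] [0.5346 0.7418 0.5631]
side bb 37 [ 0.5111 -0.3748  0.01  ] [ 0.5108 -0.3778  0.0087] [ 0.4994 -0.3889  0.0035] [ 0.5223 -0.3666  0.0139]
mat z 0.010138505108099494
```

View pics/crop0.png

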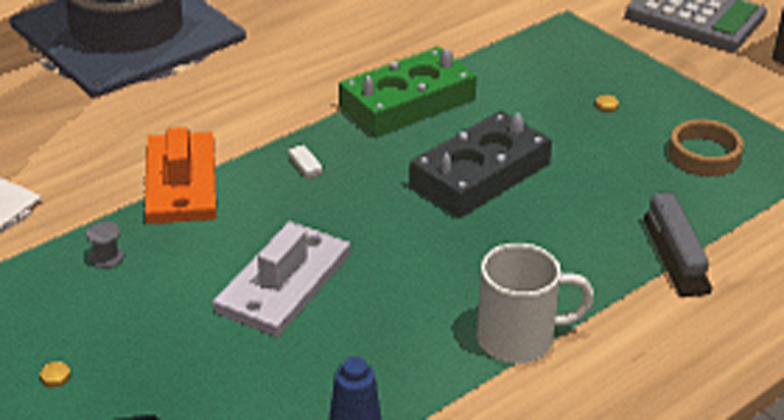

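The crop confirms the dark lower half, the grey upper half and two brass blanks. Next I'll hover over blank b.

```bash
cat >> m.py <<'E'
def rel(x,y,z,yaw,cmd=None):
    """shift(cm)/turn(deg) in tool axes from commanded pose cmd=(pos,rpy) (default measured)"""
    if cmd is None:
        s=monitor.read_state(); cmd=(s['position'],s['tcp_rot'])
    R0=R.from_euler('xyz',cmd[1],degrees=True); R1=R.from_euler('xyz',[180,0,yaw],degrees=True)
    d=R0.inv().apply(np.array([x,y,z])-cmd[0])*100
    return d.round(2).tolist(), np.degrees((R0.inv()*R1).as_rotvec()).round(2).tolist()
E
python3 -c "
from m import *
print(rel(.515,-.378,.32,90,(np.array([.197,-.646,.405]),[180,0,17])))"
```

```text
([38.25, -16.33, 8.5], [0.0, 0.0, -73.0])
```

>>> apply_moves --pt "0 38.2 -16.3 8.5 0 0 -73" --pt "0 38.2 -16.3 8.5 0 0 -73" --pt "0 38.2 -16.3 8.5 0 0 -73" --pt "0 38.2 -16.3 8.5 0 0 -73" --pt "0 38.2 -16.3 8.5 0 0 -73" --pt "0 38.2 -16.3 8.5 0 0 -73" --pt "0 38.2 -16.3 8.5 0 0 -73" --pt "0 38.2 -16.3 8.5 0 0 -73" --pt "0 38.2 -16.3 8.5 0 0 -73" --pt "0 38.2 -16.3 8.5 0 0 -73" --pt "0 38.2 -16.3 8.5 0 0 -73" --pt "0 38.2 -16.3 8.5 0 0 -73" --newtons 30

```text
t: 2.15
position: [0.5135, -0.38, 0.3199]
tcp_rot: [-180.0, 0.1, 89.8]
ft_force: [-0.9, 0.7, 0.9]
width: 0.0853
```

```bash
cat >> m.py <<'E'
def brass(c,box=None):
    P=cloud(c); h=cv2.cvtColor(c['image'],cv2.COLOR_RGB2HSV).astype(int)
    m=((h[...,0]<32)&(h[...,0]>15)&(h[...,1]>140)&(h[...,2]>110)&(c['range_z']>0)&(P[...,2]<.06)).astype(np.uint8)
    n,l,st,ce=cv2.connectedComponentsWithStats(m)
    for i in range(1,n):
        if st[i,4]>40:
            q=P[l==i]; print('brass px',ce[i].round(1),st[i].tolist(),'mean',q.mean(0).round(4),'mid',((np.percentile(q,2,0)+np.percentile(q,98,0))/2).round(4),'top',np.percentile(q[:,2],95).round(4),'circ',cv2.minEnclosingCircle((q[:,:2]*1000).astype(np.float32)))
E
python3 -c "
from m import *
c=snap('wrist','w1'); s=monitor.read_state(); print(s['t'],s['position'],s['tcp_rot'],s['joints'].round(1)); brass(c)"
```

```text
2.2 [ 0.51338997 -0.38005053  0.31996822] [-1.79969904e+02  6.72818519e-02  8.97438428e+01] [ 43.6  35.1 -18.6  93.8  13.3  53.3  20. ]
```

View pics/w1.png

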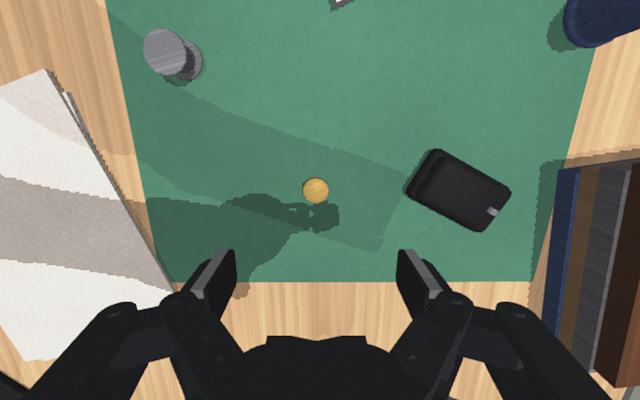

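Blank b is at pixel (315,190), the bobbin is upper left and the mouse is to the right. My colour threshold missed the blank, so I'll loosen it.

```bash
sed -i 's/(h\[...,1\]>140)/(h[...,1]>105)/; s/(h\[...,2\]>110)&(c\[/(h[...,2]>90)\&(c[/; s/(h\[...,0\]<32)&(h\[...,0\]>15)/(h[...,0]<34)\&(h[...,0]>14)/' m.py; python3 -c "
from m import *
c=ld('w1'); h=cv2.cvtColor(c['image'],cv2.COLOR_RGB2HSV); print(h[185:196:5,310:321:5].tolist(), c['range_z'][190,315], cloud(c)[190,315],cloud(c)[150,250]); brass(c)"
```

```text
[[[20, 135, 199], [21, 130, 223], [21, 134, 219]], [[20, 134, 196], [20, 135, 214], [20, 134, 205]], [[20, 134, 190], [20, 135, 200], [20, 134, 203]]] 0.28685477 [ 0.51437316 -0.3815717   0.01287149] [ 4.46795494e-01 -3.41744306e-01 -4.04123782e-04]
brass px [315.2 189.9] [303, 178, 26, 25, 509] mean [ 0.5146 -0.3823  0.0101] mid [ 0.5144 -0.383   0.0093] top 0.0122 circ ((514.2898559570312, -384.5022888183594), 15.1359281539917)
```

>>> apply_moves --pt "0 -0.2 0.1 5 0 0 0" --pt "0 -0.2 0.1 10 0 0 0" --pt "0 -0.2 0.1 12.5 0 0 0" --pt "0 -0.2 0.1 14 0 0 0" --pt "0 -0.2 0.1 14.6 0 0 0" --pt "0 -0.2 0.1 14.6 0 0 0" --pt "0 -0.2 0.1 14.6 0 0 0"

```text
t: 2.9
position: [0.5161, -0.381, 0.1752]
tcp_rot: [179.9, 0.1, 89.9]
ft_force: [0.6, -0.3, -0.5]
width: 0.0857
```

```bash
python3 -c "
from m import *
c=snap('wrist','w2'); s=monitor.read_state(); print(s['t'],s['position'],s['tcp_rot'],s['ft_force']); brass(c)"
```

```text
2.95 [ 0.51616315 -0.38089455  0.17534487] [1.79875911e+02 8.64447730e-02 8.99249883e+01] [-0.16376186  0.35531328 -0.26395657]
brass px [309.  256.8] [285, 233, 49, 48, 1830] mean [ 0.5146 -0.3809  0.0097] mid [ 0.5146 -0.3825  0.0078] top 0.012 circ ((514.5126953125, -385.6468505859375), 16.444833755493164)
```

View pics/w2.png

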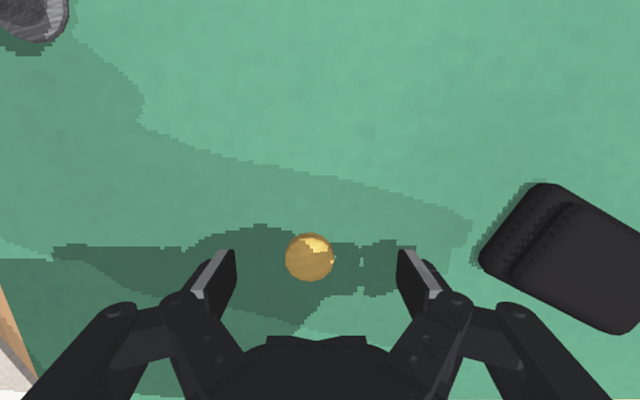

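The blank is centred between the pads at (309,257), so I'll close and lift.

>>> apply_moves --pt "1 -0.1 -0.1 0 0 0 0" --pt "1 -0.1 -0.1 0 0 0 0" --pt "1 -0.1 -0.1 0 0 0 0" --pt "1 -0.1 -0.1 0 0 0 0" --pt "1 -0.1 -0.1 0 0 0 0" --pt "1 -0.1 -0.1 0 0 0 0" --pt "1 -0.1 -0.1 0 0 0 0" --pt "1 -0.1 -0.1 0 0 0 0" --pt "1 -0.1 -0.1 -4 0 0 0" --pt "1 -0.1 -0.1 -8 0 0 0" --pt "1 -0.1 -0.1 -12 0 0 0" --pt "1 -0.1 -0.1 -15 0 0 0" --newtons 40

```text
t: 4.15
position: [0.5148, -0.3814, 0.3263]
tcp_rot: [179.9, 0.1, 90.0]
ft_force: [0.2, 0.2, 0.3]
width: 0.0253
```

```bash
python3 -c "
from m import *
c=snap('wrist','w3'); s=monitor.read_state(); print(s['t'],s['position'],s['tcp_rot'],s['width'])
P=cloud(c); h=cv2.cvtColor(c['image'],cv2.COLOR_RGB2HSV).astype(int)
m=(h[...,0]<34)&(h[...,0]>14)&(h[...,1]>105)&(h[...,2]>90)&(P[...,2]>.06)&(P[...,2]<.3); q=P[m]; print(len(q),q.mean(0),q.min(0),q.max(0))
# lower half target: 
x,y=.529,.153;print(rel(x+.0,y,.33,94))
"
```

```text
4.2 [ 0.51583521 -0.38185955  0.33093352] [179.61326902   0.25006374  89.93731023] 0.025112215879275212
1815 [ 0.51698777 -0.38058899  0.16248234] [ 0.50437655 -0.39744468  0.15344121] [ 0.52956344 -0.3052304   0.29562171]
([53.49, 1.26, -0.13], [0.38, 0.26, -4.06])
```

View pics/w3.png

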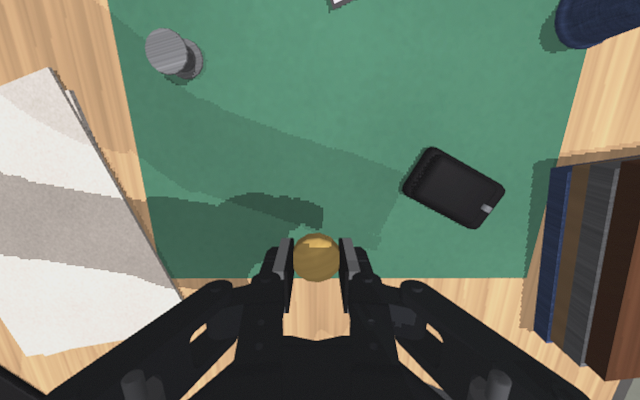

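Blank b is held (width 25 mm). Now over to the lower half, stopping short so it shows in the wrist view.

>>> apply_moves --pt "1 46 1.2 0 0 0 -4" --pt "1 46 1.2 0 0 0 -4" --pt "1 46 1.2 0 0 0 -4" --pt "1 46 1.2 0 0 0 -4" --pt "1 46 1.2 0 0 0 -4" --pt "1 46 1.2 0 0 0 -4" --pt "1 46 1.2 0 0 0 -4" --pt "1 46 1.2 0 0 0 -4" --pt "1 46 1.2 0 0 0 -4" --pt "1 46 1.2 0 0 0 -4" --pt "1 46 1.2 0 0 0 -4" --pt "1 46 1.2 0 0 0 -4"

```text
t: 5.4
position: [0.527, 0.0774, 0.3234]
tcp_rot: [-180.0, 0.1, 93.9]
ft_force: [-0.6, -0.5, 0.2]
width: 0.0254
```

```bash
python3 -c "
from m import *
c=snap('wrist','w4'); s=monitor.read_state(); print(s['t'],s['position'],s['tcp_rot'],s['width'],s['joints'].round(1))
P=cloud(c)
m=(P[...,2]>.033)&(P[...,2]<.040)&(c['range_z']>0); q=P[m]; print(len(q),cv2.minAreaRect((q[:,:2]*1000).astype(np.float32)),np.median(q[:,2]))
"
```

```text
5.45 [0.52711547 0.07669965 0.32343782] [-1.79962546e+02  6.73369291e-02  9.38240806e+01] 0.02558173395138673 [  1.4  27.2 -21.4 109.4  13.5  45.9 -23.5]
26901 ((554.2949829101562, 74.58328247070312), (518.53369140625, 331.4416198730469), 3.9392902851104736) 0.036263497600190986
```

View pics/w4.png

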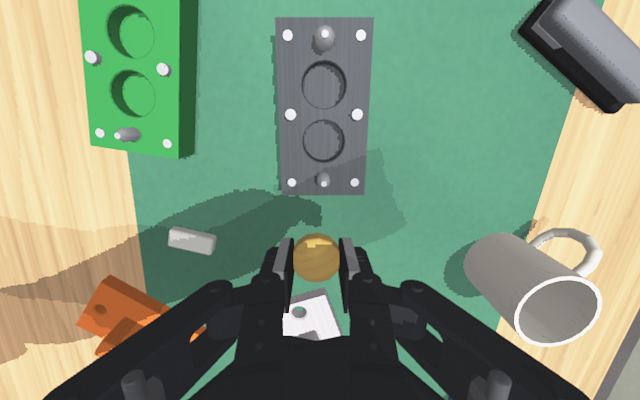

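The wrist view shows the dark block: thick dowel at (323,38), so +y is at the far end; thin dowel at (323,180); wells at (322,85) and (322,140). I'll measure it precisely.

```bash
cat >> m.py <<'E'
def block(c,z0=.033,z1=.0395,win=(240,10,400,205)):
    P=cloud(c); m=((P[...,2]>z0)&(P[...,2]<z1)&(c['range_z']>0)).astype(np.uint8)
    w=np.zeros_like(m); w[win[1]:win[3],win[0]:win[2]]=1; m&=w
    n,l,st,ce=cv2.connectedComponentsWithStats(m); i=1+np.argmax(st[1:,4]); q=P[l==i]
    r=cv2.minAreaRect((q[:,:2]*1000).astype(np.float32)); print('block',r,'z',np.median(q[:,2])); return r
def blob(c,win,z0,z1):
    P=cloud(c)[win[1]:win[3],win[0]:win[2]].reshape(-1,3); q=P[(P[:,2]>z0)&(P[:,2]<z1)]
    print('blob',win,len(q),q.mean(0).round(4),'circ',np.round(cv2.minEnclosingCircle((q[:,:2]*1000).astype(np.float32))[0],1),cv2.minEnclosingCircle((q[:,:2]*1000).astype(np.float32))[1]) if len(q) else print('none')
E
python3 -c "
from m import *
c=ld('w4'); block(c)
blob(c,(300,15,345,60),.050,.07);blob(c,(300,165,345,195),.050,.07);blob(c,(295,55,350,112),.01,.024);blob(c,(295,115,350,165),.01,.024)
h=cv2.cvtColor(c['image'],cv2.COLOR_RGB2GRAY)
cv2.imwrite('pics/c4.png',cv2.resize(c['image'][0:210,250:400],None,fx=2.8,fy=2.8,interpolation=cv2.INTER_CUBIC)[:,:,::-1])
"
```

```text
block ((530.1116333007812, 152.06822204589844), (80.38308715820312, 149.90316772460938), 3.9899744987487793) z 0.036072206554235264
blob (300, 15, 345, 60) 346 [0.526  0.209  0.0542] circ [525.9 209.7] 7.904418468475342
blob (300, 165, 345, 195) 123 [0.5339 0.0954 0.0545] circ [533.8  94.5] 5.895618438720703
blob (295, 55, 350, 112) 1466 [0.5284 0.1768 0.0202] circ [528.3 176.3] 19.042287826538086
blob (295, 115, 350, 165) 1236 [0.5318 0.1281 0.0201] circ [531.7 128.1] 18.99631690979004
```

View pics/c4.png

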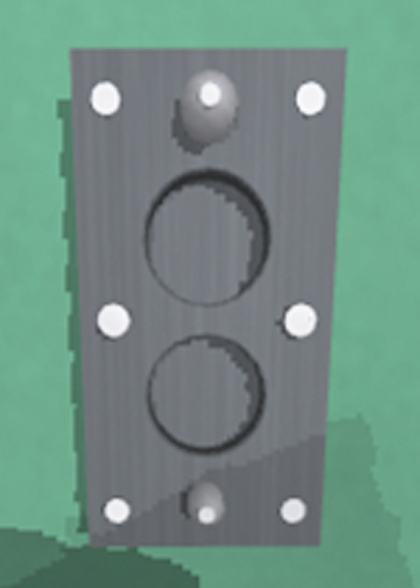

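```bash
python3 -c "
from m import *
c=ld('w4'); s=monitor.read_state(); P=cloud(c); h=cv2.cvtColor(c['image'],cv2.COLOR_RGB2HSV).astype(int)
m=(h[...,0]<34)&(h[...,0]>14)&(h[...,1]>105); m[:225]=0;m[290:]=0;m[:,:285]=0;m[:,350:]=0; q=P[m]; q=q[(q[:,2]>.12)&(q[:,2]<.2)]
print(len(q),q.mean(0),np.percentile(q,[1,99],0))
k=cv2.minEnclosingCircle((q[:,:2]*1000).astype(np.float32)); print(k)
top=q[q[:,2]>np.percentile(q[:,2],60)]; print('top',top.mean(0), s['position'])
print(rel(.5318,.1282,.211,94))
"
```

```text
1832 [0.52880674 0.0777553  0.15907217] [[0.51652108 0.0632816  0.15221029]
 [0.54113195 0.08865432 0.1618509 ]]
((528.9769287109375, 75.14324951171875), 14.186457633972168)
top [0.52886277 0.07561466 0.16070995] [0.52711547 0.07669965 0.32343782]
([5.12, 0.82, 11.24], [-0.04, 0.07, -0.18])
```

>>> apply_moves --pt "1 4.5 0.6 0 0 0 0" --pt "1 5.3 0.6 4 0 0 0" --pt "1 5.3 0.6 8 0 0 0" --pt "1 5.3 0.6 10.5 0 0 0" --pt "1 5.3 0.6 11.3 0 0 0" --pt "1 5.3 0.6 11.3 0 0 0" --pt "1 5.3 0.6 11.3 0 0 0" --pt "1 5.3 0.6 11.3 0 0 0"

```text
t: 6.25
position: [0.53, 0.1309, 0.2114]
tcp_rot: [179.9, 0.0, 93.8]
ft_force: [-0.1, -0.1, -0.4]
width: 0.0252
```

```bash
python3 -c "
from m import *
c=snap('wrist','w5'); s=monitor.read_state(); print(s['t'],s['position'],s['ft_force'])
P=cloud(c); h=cv2.cvtColor(c['image'],cv2.COLOR_RGB2HSV).astype(int)
m=(h[...,0]<34)&(h[...,0]>14)&(h[...,1]>105); m[:225]=0;m[290:]=0;m[:,:285]=0;m[:,350:]=0; q=P[m]; q=q[(q[:,2]>.02)&(q[:,2]<.08)]
print(len(q),q.mean(0),np.percentile(q,[1,99],0),cv2.minEnclosingCircle((q[:,:2]*1000).astype(np.float32)))
cv2.imwrite('pics/c5.png',cv2.resize(c['image'][100:320,200:440],None,fx=2.5,fy=2.5)[:,:,::-1])
"
```

```text
6.3 [0.52988343 0.13110497 0.21134768] [-0.3720074   0.61585833 -0.77919662]
1884 [0.53203308 0.13133371 0.04689141] [[0.51975926 0.11607852 0.03901891]
 [0.54448498 0.14236593 0.04983914]] ((531.9373779296875, 125.64729309082031), 17.569015502929688)
```

View pics/c5.png

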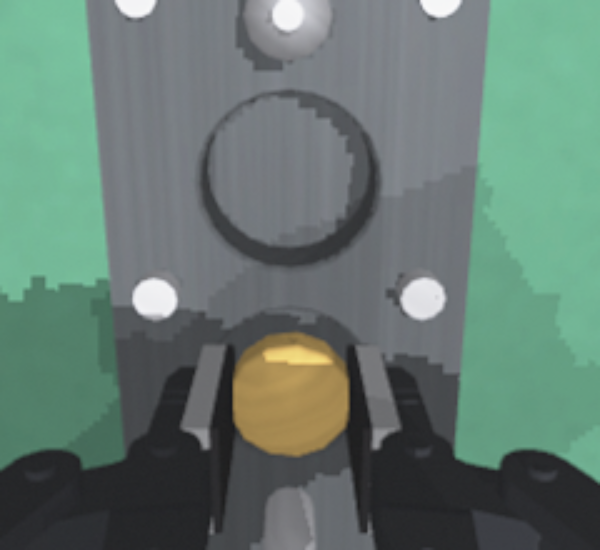

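The blank is centred over the right well, at about (.532,.129) against (.532,.128). I'll release it.

>>> apply_moves --pt "0.4 0 0 0 0 0 0" --pt "0.4 0 0 0 0 0 0" --pt "0.4 0 0 0 0 0 0" --pt "0.4 0 0 0 0 0 0" --pt "0.3 0 0 -4 0 0 0" --pt "0 0 0 -8 0 0 0" --pt "0 0 0 -12 0 0 0" --pt "0 0 0 -12 0 0 0"

```text
t: 7.1
position: [0.5306, 0.1326, 0.3357]
tcp_rot: [179.5, -0.1, 93.9]
ft_force: [0.1, 0.3, -1.2]
width: 0.0852
```

```bash
python3 -c "
from m import *
c=snap('wrist','w6'); s=monitor.read_state(); print(s['t'],s['position'],s['tcp_rot'])
brass(c); print(rel(.525,.30,.33,90))
"
```

```text
7.15 [0.53000351 0.13215808 0.33322817] [ 1.79706106e+02 -5.59000040e-02  9.39327966e+01]
brass px [312.5 191.7] [300, 179, 26, 26, 537] mean [0.5318 0.1304 0.0299] mid [0.5318 0.1295 0.0266] top 0.0322 circ ((531.2716064453125, 128.30117797851562), 15.220083236694336)
([16.78, 0.65, 0.34], [0.29, -0.07, 3.93])
```

View pics/w6.png

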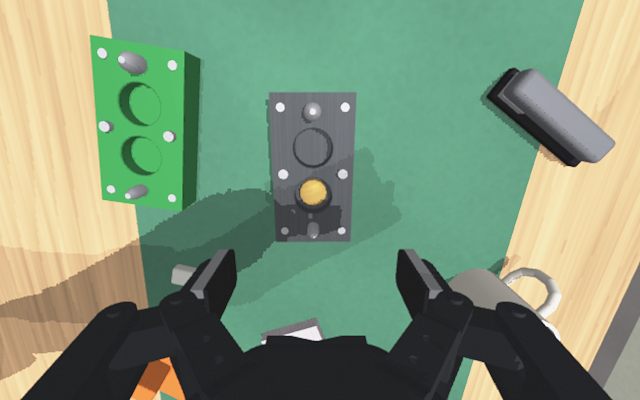

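It lies flat in the right well (top at 32 mm). Next is blank a.

>>> apply_moves --pt "0 23.2 0.9 1 0 0 0" --pt "0 23.2 0.9 1 0 0 0" --pt "0 23.2 0.9 1 0 0 0" --pt "0 23.2 0.9 1 0 0 0" --pt "0 23.2 0.9 1 0 0 0" --pt "0 23.2 0.9 1 0 0 0" --pt "0 23.2 0.9 1 0 0 0" --pt "0 23.2 0.9 1 0 0 0"

```text
t: 7.95
position: [0.5227, 0.3625, 0.3197]
tcp_rot: [-179.9, 0.1, 93.9]
ft_force: [-0.5, 0.1, 0.8]
width: 0.0855
```

```bash
python3 -c "
from m import *
c=snap('wrist','w7'); s=monitor.read_state(); print(s['t'],s['position'],s['tcp_rot'])
brass(c); 
"
```

```text
8.0 [0.52289054 0.36227368 0.32005166] [-1.79963022e+02  9.54806954e-02  9.38387619e+01]
brass px [461.4 175.6] [419, 137, 85, 81, 1351] mean [0.6658 0.3874 0.024 ] mid [0.6657 0.3847 0.024 ] top 0.0251 circ ((666.0486450195312, 384.57342529296875), 41.36308670043945)
brass px [315.5 179.6] [303, 167, 26, 26, 528] mean [0.5234 0.371  0.01  ] mid [0.5234 0.3705 0.0093] top 0.0121 circ ((524.041015625, 369.2724609375), 14.99271297454834)
```

View pics/w7.png

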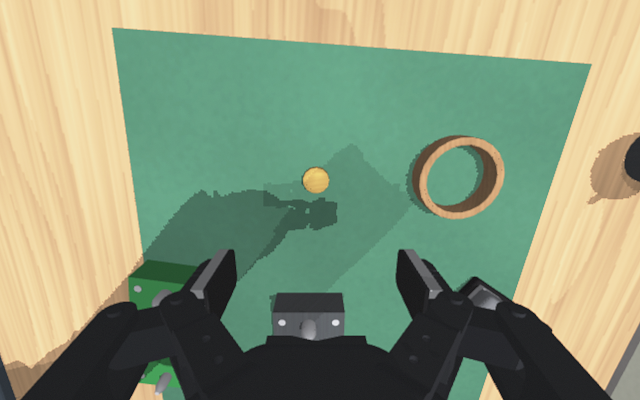

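Blank a is at (315,180), which is (.5234,.3705). The tape roll is clear of the jaws, so I'll grasp.

>>> apply_moves --pt "0 0.9 -0.1 5 0 0 0" --pt "0 0.9 -0.1 10 0 0 0" --pt "0 0.9 -0.1 13 0 0 0" --pt "0 0.9 -0.1 14.5 0 0 0" --pt "0 0.9 -0.1 14.5 0 0 0" --pt "1 0.9 -0.1 14.5 0 0 0" --pt "1 0.9 -0.1 14.5 0 0 0" --pt "1 0.9 -0.1 14.5 0 0 0" --pt "1 0.9 -0.1 14.5 0 0 0" --pt "1 0.9 -0.1 14.5 0 0 0" --pt "1 0.9 -0.1 14.5 0 0 0" --pt "1 0.9 -0.1 14.5 0 0 0"

```text
t: 9.2
position: [0.5211, 0.3731, 0.1771]
tcp_rot: [179.9, -0.0, 93.9]
ft_force: [-0.9, -1.1, 7.1]
width: 0.0252
```

>>> apply_moves --pt "1 0 0 -4 0 0 0" --pt "1 0 0 -9 0 0 0" --pt "1 -5 0 -12 0 0 0" --pt "1 -10 0 -12 0 0 0" --pt "1 -15 -0.4 -12 0 0 0" --pt "1 -19 -0.7 -12 0 0 0" --pt "1 -19 -0.7 -12 0 0 0" --pt "1 -19 -0.7 -12 0 0 0" --pt "1 -19 -0.7 -12 0 0 0"

```text
t: 10.1
position: [0.5269, 0.184, 0.2961]
tcp_rot: [180.0, -0.1, 94.0]
ft_force: [-0.0, 0.1, 0.5]
width: 0.025
```

```bash
cat >> m.py <<'E'
def held(c):
    P=cloud(c); h=cv2.cvtColor(c['image'],cv2.COLOR_RGB2HSV).astype(int)
    m=(h[...,0]<34)&(h[...,0]>14)&(h[...,1]>105); m[:225]=0;m[290:]=0;m[:,:280]=0;m[:,355:]=0; q=P[m]; zt=np.median(q[:,2]); q=q[abs(q[:,2]-zt)<.02]
    print('held',len(q),'mid',np.percentile(q,[1,99],0).mean(0).round(4),'top',np.percentile(q[:,2],98))
E
python3 -c "
from m import *
c=snap('wrist','w8'); s=monitor.read_state(); print(s['t'],s['position'],s['tcp_rot'],s['width'])
held(c);print(rel(.5284,.176,.211,94))
"
```

```text
10.15 [0.52676401 0.18433292 0.2959592 ] [ 1.79973001e+02 -6.17930583e-02  9.40582800e+01] 0.024855431396844964
held 1761 mid [0.529  0.1818 0.1265] top 0.1312485063910704
([-0.85, 0.1, 8.5], [0.03, -0.06, 0.06])
```

View pics/w8.png

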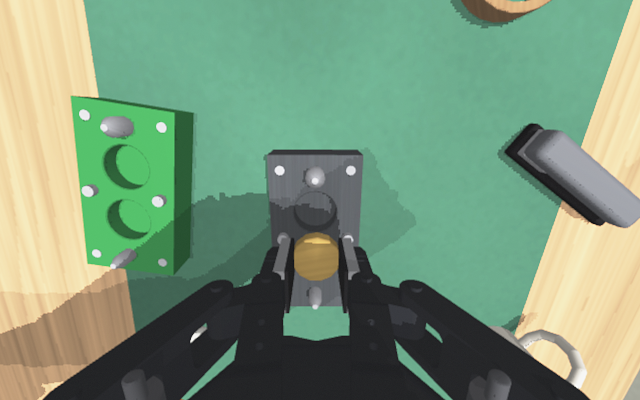

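>>> apply_moves --pt "1 -0.6 -0.1 4 0 0 0" --pt "1 -0.6 -0.1 7 0 0 0" --pt "1 -0.6 -0.1 8.2 0 0 0" --pt "1 -0.6 -0.1 8.2 0 0 0" --pt "1 -0.6 -0.1 8.2 0 0 0" --pt "1 -0.6 -0.1 8.2 0 0 0"

```text
t: 10.75
position: [0.5268, 0.1774, 0.215]
tcp_rot: [179.9, -0.0, 94.0]
ft_force: [0.2, -0.9, -1.2]
width: 0.025
```

```bash
python3 -c "
from m import *
c=snap('wrist','w9'); s=monitor.read_state(); print(s['t'],s['position'],s['ft_force'])
held(c)
cv2.imwrite('pics/c9.png',cv2.resize(c['image'][100:320,200:440],None,fx=2.5,fy=2.5)[:,:,::-1])
"
```

```text
10.8 [0.52675038 0.1772654  0.21503139] [ 0.18878626 -0.32480571 -0.86238782]
held 1785 mid [0.5292 0.1749 0.045 ] top 0.05027471931657833
```

View pics/c9.png

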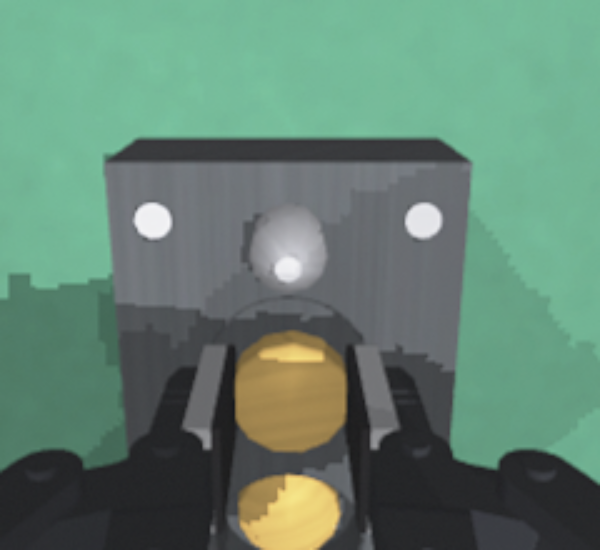

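>>> apply_moves --pt "1 0.1 -0.1 0.2 0 0 0" --pt "1 0.1 -0.1 0.2 0 0 0" --pt "0.4 0.1 -0.1 0.2 0 0 0" --pt "0.4 0.1 -0.1 0.2 0 0 0" --pt "0.4 0.1 -0.1 0.2 0 0 0" --pt "0.4 0.1 -0.1 0.2 0 0 0" --pt "0.3 0.1 -0.1 -4 0 0 0" --pt "0 -4 -0.1 -8 0 0 0" --pt "0 -6 -0.1 -11 0 0 0" --pt "0 -6 -0.1 -11 0 0 0"

```text
t: 11.8
position: [0.5309, 0.1134, 0.3277]
tcp_rot: [179.6, 0.1, 93.6]
ft_force: [0.2, -0.5, -0.4]
width: 0.0856
```

```bash
python3 -c "
from m import *
c=snap('wrist','w10'); s=monitor.read_state(); print(s['t'],s['position'],s['tcp_rot'])
brass(c); print(rel(.539,-.18,.33,112))
"
```

```text
11.85 [0.53020667 0.11511142 0.32570375] [1.79763775e+02 1.02973326e-02 9.37360640e+01]
brass px [312.  127.9] [298, 113, 29, 30, 671] mean [0.5273 0.1746 0.0302] mid [0.5273 0.1744 0.0299] top 0.0324 circ ((527.3309936523438, 173.95152282714844), 14.065260887145996)
brass px [314.  174.5] [301, 161, 27, 28, 581] mean [0.5318 0.1302 0.0301] mid [0.5319 0.1296 0.0296] top 0.0321 circ ((532.2040405273438, 128.3370819091797), 14.926220893859863)
([-29.51, -1.04, -0.43], [0.23, 0.05, -18.26])
```

View pics/w10.png

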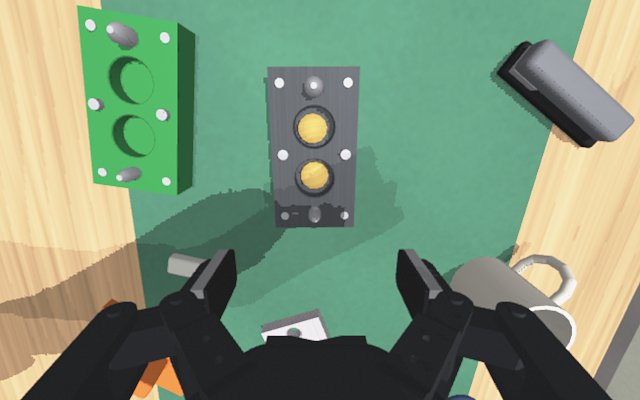

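Both blanks lie flat in their wells. Now the upper half: I'll hover behind it for a measurement.

>>> apply_moves --pt "0 -30.3 1.1 -0.5 0 0 -18" --pt "0 -30.3 1.1 -0.5 0 0 -18" --pt "0 -30.3 1.1 -0.5 0 0 -18" --pt "0 -30.3 1.1 -0.5 0 0 -18" --pt "0 -30.3 1.1 -0.5 0 0 -18" --pt "0 -30.3 1.1 -0.5 0 0 -18" --pt "0 -30.3 1.1 -0.5 0 0 -18" --pt "0 -30.3 1.1 -0.5 0 0 -18" --pt "0 -30.3 1.1 -0.5 0 0 -18" --pt "0 -30.3 1.1 -0.5 0 0 -18"

```text
t: 12.85
position: [0.5615, -0.1824, 0.3284]
tcp_rot: [180.0, -0.1, 112.1]
ft_force: [0.7, 0.2, -0.2]
width: 0.0854
```

```bash
python3 -c "
from m import *
c=snap('wrist','w11'); s=monitor.read_state(); print(s['t'],s['position'],s['tcp_rot'],s['joints'].round(1))
block(c,.013,.019,(200,0,440,300)); block(c,.051,.06,(230,0,400,300))
"
```

```text
12.9 [ 0.56152601 -0.1826659   0.32856683] [ 1.79996127e+02 -4.39259938e-02  1.12119102e+02] [ 31.4  32.  -27.8 100.5  18.2  52.   18. ]
block ((540.1068725585938, -133.14044189453125), (76.25678253173828, 146.31373596191406), 22.568702697753906) z 0.016000351826054082
block ((540.0108642578125, -133.29727172851562), (23.71744155883789, 58.86805725097656), 22.80122184753418) z 0.05589167032078454
```

View pics/w11.png

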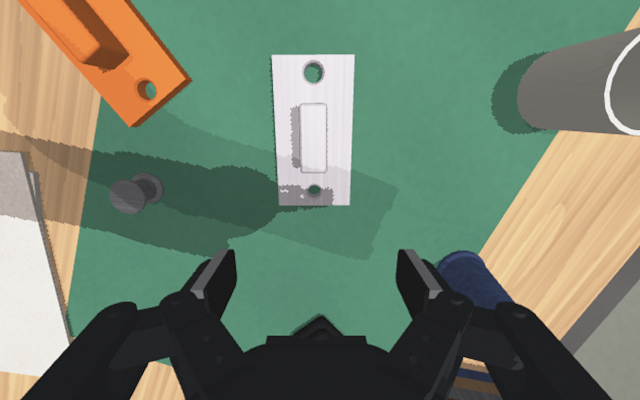

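The plate is at (.5401,-.1332), yaw 22.6°, with the big hole at the far +y end (313,72). I'll grasp the rib.

```bash
python3 -c "
from m import *
print(rel(.5387,-.1338,.197,112.6))
"
```

```text
([5.38, -0.28, 13.16], [0.0, -0.04, -0.48])
```

>>> apply_moves --pt "0 4 -0.3 0 0 0 -0.5" --pt "0 5.4 -0.3 4 0 0 -0.5" --pt "0 5.4 -0.3 9 0 0 -0.5" --pt "0 5.4 -0.3 12 0 0 -0.5" --pt "0 5.4 -0.3 13.1 0 0 -0.5" --pt "0 5.4 -0.3 13.1 0 0 -0.5" --pt "0 5.4 -0.3 13.1 0 0 -0.5"

```text
t: 13.6
position: [0.539, -0.1353, 0.1989]
tcp_rot: [179.9, 0.0, 112.5]
ft_force: [-0.3, 0.8, -0.3]
width: 0.0855
```

```bash
python3 -c "
from m import *
c=snap('wrist','w12'); s=monitor.read_state(); print(s['t'],s['position'],s['tcp_rot'],s['ft_force'])
"
```

```text
13.65 [ 0.53909161 -0.13551276  0.19926277] [1.79880007e+02 7.12499878e-02 1.12461565e+02] [ 0.40723385  0.29524719 -0.21563063]
```

View pics/w12.png

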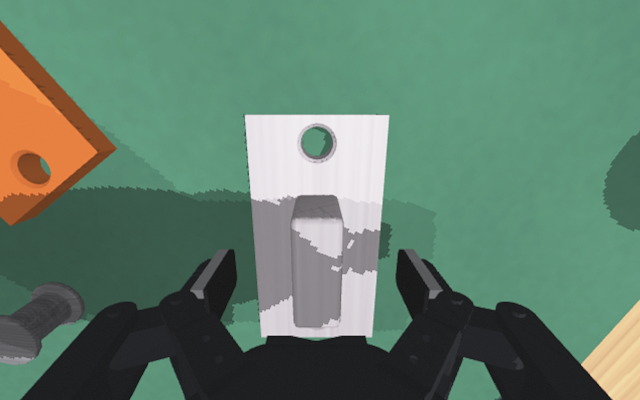

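The jaws straddle the rib and the bobbin is clear. I'll close and lift straight up.

>>> apply_moves --pt "1 0.1 0 0.2 0 0 0" --pt "1 0.1 0 0.2 0 0 0" --pt "1 0.1 0 0.2 0 0 0" --pt "1 0.1 0 0.2 0 0 0" --pt "1 0.1 0 0.2 0 0 0" --pt "1 0.1 0 0.2 0 0 0" --pt "1 0.1 0 0.2 0 0 0" --pt "1 0.1 0 -3 0 0 0" --pt "1 0.1 0 -7 0 0 0" --pt "1 0.1 0 -11 0 0 0" --pt "1 0.1 0 -13 0 0 0" --pt "1 0.1 0 -13 0 0 0" --newtons 90

```text
t: 14.85
position: [0.5385, -0.1349, 0.3303]
tcp_rot: [179.8, 0.2, 112.4]
ft_force: [-0.1, -0.7, -4.1]
width: 0.0227
```

```bash
python3 -c "
from m import *
c=snap('wrist','w13'); s=monitor.read_state(); print(s['t'],s['position'],s['tcp_rot'],s['ft_force'],s['ft_torque'],s['width'])
print(rel(.5301,.1521,.33,94))
"
```

```text
14.9 [ 0.53788797 -0.13496566  0.3282805 ] [1.79926913e+02 6.99648880e-02 1.12424340e+02] [ 0.42546199  0.41779863 -4.37801903] [-0.05169576 -0.01399741 -0.02602668] 0.02341614997029321
([26.83, 10.23, -0.19], [0.08, 0.06, 18.42])
```

View pics/w13.png

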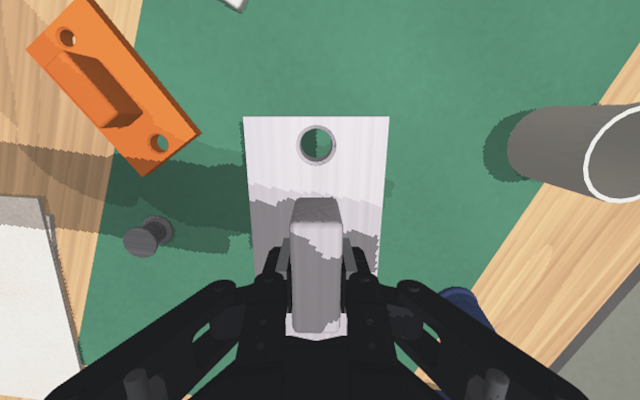

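>>> apply_moves --pt "1 26.8 10.2 -0.2 0 0 18.4" --pt "1 26.8 10.2 -0.2 0 0 18.4" --pt "1 26.8 10.2 -0.2 0 0 18.4" --pt "1 26.8 10.2 -0.2 0 0 18.4" --pt "1 26.8 10.2 -0.2 0 0 18.4" --pt "1 26.8 10.2 -0.2 0 0 18.4" --pt "1 26.8 10.2 -0.2 0 0 18.4" --pt "1 26.8 10.2 -0.2 0 0 18.4" --pt "1 26.8 10.2 -0.2 0 0 18.4" --pt "1 26.8 10.2 -0.2 0 0 18.4"

```text
t: 15.9
position: [0.53, 0.1501, 0.3289]
tcp_rot: [-179.9, 0.1, 93.9]
ft_force: [-1.0, -0.9, -4.6]
width: 0.0227
```

```bash
cat >> m.py <<'E'
def plate(c):
    P=cloud(c); img=c['image'].astype(int); s=monitor.read_state()
    sub=P[110:300,225:410].reshape(-1,3); im=img[110:300,225:410].reshape(-1,3)
    zt=s['position'][2]-.183
    white=(im.max(1)-im.min(1)<30)
    q=sub[white&(abs(sub[:,2]-zt)<.008)]; 
    A=np.c_[q[:,:2]-q[:,:2].mean(0),np.ones(len(q))]
    k,_,_,_=np.linalg.lstsq(A,q[:,2],rcond=None); res=q[:,2]-A@k; q=q[abs(res)<.002]
    A=np.c_[q[:,:2]-q[:,:2].mean(0),np.ones(len(q))]; k,_,_,_=np.linalg.lstsq(A,q[:,2],rcond=None)
    print('plane slope',k[:2].round(4),'z',k[2].round(4),len(q))
    M=np.zeros(c['range_z'].shape,np.uint8); zp=k[2]+(P[...,0]-q[:,0].mean())*k[0]+(P[...,1]-q[:,1].mean())*k[1]
    M[(abs(P[...,2]-zp)<.0025)]=1; M[:100]=0;M[:,:225]=0;M[:,410:]=0;M[250:]=0
    hole=(1-M)[118:185,285:350]; n,l,st,ce=cv2.connectedComponentsWithStats(hole); 
    for i in range(1,n):
        if 200<st[i,4]<2000:
            print('hole px',ce[i]+[285,118],st[i,4]); u,v=ce[i]+[285,118]
            d=np.array([(u-c['cx'])/c['fx'],(v-c['cy'])/c['fy'],1])@rot(c).T; o=np.array(c['origin'])
            t=(k[2]-k[0]*0-o[2])/d[2]; print('hole world',(o+t*d).round(4))
    # side edges: extreme columns per row in 125..225
    L=[];Rr=[]
    for v in range(125,225):
        cs=np.where(M[v])[0]
        if len(cs)>20: L.append(P[v,cs[0]]);Rr.append(P[v,cs[-1]])
    for e in (L,Rr):
        vx,vy,x0,y0=cv2.fitLine((np.array(e)[:,:2]*1000).astype(np.float32),cv2.DIST_HUBER,0,.01,.01).ravel(); print('edge yaw-90',np.degrees(np.arctan2(vy,vx))%180-90,x0,y0)
    F=[]
    for u in range(255,380):
        rs=np.where(M[:,u])[0]
        if len(rs)>3: F.append(P[rs[0],u])
    vx,vy,x0,y0=cv2.fitLine((np.array(F)[:,:2]*1000).astype(np.float32),cv2.DIST_HUBER,0,.01,.01).ravel(); print('front yaw',(np.degrees(np.arctan2(vy,vx))+90)%180-90,x0,y0)
    r=P[195:340,280:355].reshape(-1,3); r=r[abs(r[:,2]-(k[2]+.040))<.003]; print('rib',cv2.minAreaRect((r[:,:2]*1000).astype(np.float32)),len(r))
    print('TCP',s['t'],s['position'],s['tcp_rot'],s['ft_force'])
E
python3 -c "
from m import *
c=snap('wrist','w14'); plate(c)"
```

```text
plane slope [-0.0015 -0.0009] z 0.1485 14866
hole px [315.3633218  144.20069204] 867
hole world [0.5273 0.2095 0.1485]
edge yaw-90 3.931038 490.83047 189.89694
edge yaw-90 3.8628616 566.07556 195.05138
front yaw 3.9265747 524.6678 223.79517
rib ((532.3198852539062, 151.63229370117188), (34.00844955444336, 60.150543212890625), 5.587050914764404) 5855
TCP 15.95 [0.53002687 0.15032517 0.3291611 ] [-1.79945367e+02  4.43360403e-02  9.39162330e+01] [ 0.34013607 -1.50594655 -2.99872141]
```

View pics/w14.png

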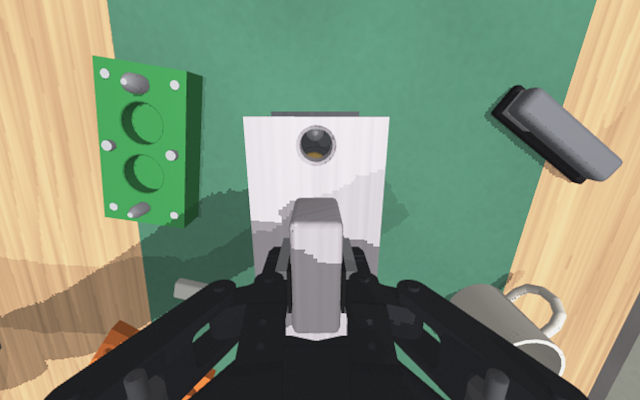

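The plate sits level at yaw 3.9°, and needs about 1 mm of correction. I'll descend to just above the dowel tips and recheck.

>>> apply_moves --pt "1 0.1 -0.1 3 0 0 0" --pt "1 0.1 -0.1 5 0 0 0" --pt "1 0.1 -0.1 6.5 0 0 0" --pt "1 0.1 -0.1 6.5 0 0 0" --pt "1 0.1 -0.1 6.5 0 0 0" --pt "1 0.1 -0.1 6.5 0 0 0"

```text
t: 16.55
position: [0.5292, 0.1526, 0.2657]
tcp_rot: [179.9, -0.0, 94.0]
ft_force: [-0.2, -0.5, -3.5]
width: 0.0231
```

```bash
python3 -c "
from m import *
c=snap('wrist','w15'); plate(c)
blob(c,(290,115,345,175),.045,.062)
cv2.imwrite('pics/c15.png',cv2.resize(c['image'][90:350,200:440],None,fx=2.3,fy=2.3)[:,:,::-1])"
```

```text
plane slope [0.001  0.0011] z 0.0854 14860
hole px [315.32685714 144.20571429] 875
hole world [0.5269 0.2122 0.0854]
edge yaw-90 4.064842 490.47217 192.52219
edge yaw-90 3.8950653 565.74 197.8269
front yaw 4.0172577 526.80115 226.68105
rib ((531.6766967773438, 154.12704467773438), (34.0421028137207, 60.141204833984375), 3.3704628944396973) 5850
TCP 16.6 [0.52922203 0.15266564 0.26568701] [ 1.79904570e+02 -2.34865697e-02  9.40172490e+01] [-0.47024537 -0.90433318 -3.77820421]
blob (290, 115, 345, 175) 452 [0.5261 0.2104 0.0538] circ [526.1 209.9] 7.872662544250488
```

View pics/c15.png

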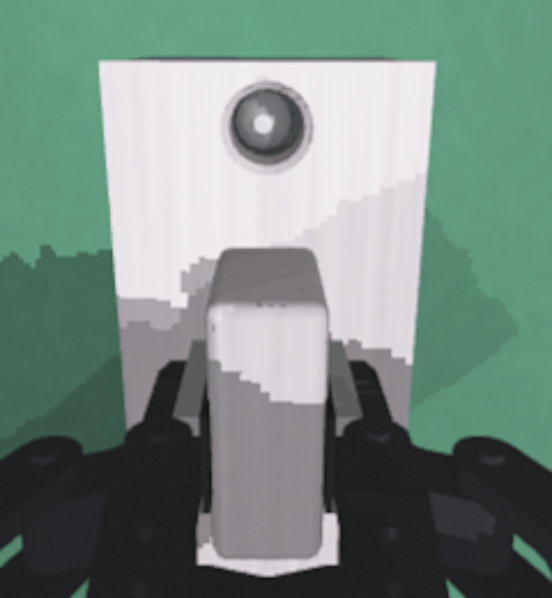

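The dowel tip shows through the thick hole, with the plate about 2 mm too far toward +y. I'll correct that and lower onto the dowels.

>>> apply_moves --pt "1 -0.2 -0.1 0 0 0 0" --pt "1 -0.2 -0.1 0 0 0 0" --pt "1 -0.2 -0.1 0.5 0 0 0" --pt "1 -0.2 -0.1 1.0 0 0 0" --pt "1 -0.2 -0.1 1.3 0 0 0" --pt "1 -0.2 -0.1 1.6 0 0 0" --pt "1 -0.2 -0.1 1.6 0 0 0"

```text
t: 17.3
position: [0.5278, 0.1507, 0.2481]
tcp_rot: [-179.9, 0.0, 94.1]
ft_force: [-0.0, -0.1, -3.6]
width: 0.0228
```

```bash
python3 -c "
from m import *
c=snap('wrist','w16'); plate(c)
blob(c,(290,115,345,175),.045,.062)
cv2.imwrite('pics/c16.png',cv2.resize(c['image'][90:350,200:440],None,fx=2.3,fy=2.3)[:,:,::-1])"
```

```text
plane slope [-0.0011  0.0001] z 0.0678 14871
hole px [315.26406429 144.34557979] 871
hole world [0.525  0.2101 0.0678]
edge yaw-90 4.128586 488.6029 190.50633
edge yaw-90 3.8901596 563.6848 198.38885
front yaw 4.0682297 524.87854 224.67587
rib ((529.881103515625, 152.23626708984375), (33.954925537109375, 60.071044921875), 3.408846855163574) 5851
TCP 17.35 [0.5278864  0.15074837 0.24841196] [-1.79970589e+02  5.80551507e-03  9.40570377e+01] [-0.42842747  0.13965887 -3.33360759]
blob (290, 115, 345, 175) 659 [0.5259 0.2093 0.0545] circ [525.  209.6] 9.054471015930176
```

View pics/c16.png

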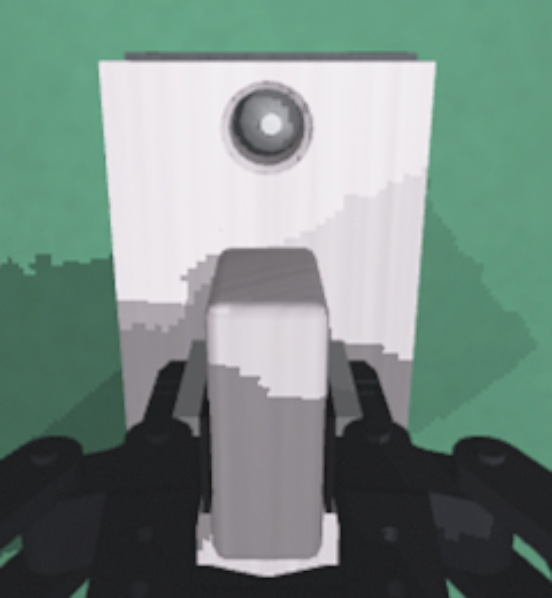

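Now about 1 mm too far in −x. I'll nudge it and lower to the pins.

>>> apply_moves --pt "1 0 0.1 0 0 0 0" --pt "1 0 0.1 0.3 0 0 0" --pt "1 0 0.1 0.5 0 0 0" --pt "1 0 0.1 0.7 0 0 0" --pt "1 0 0.1 0.7 0 0 0"

```text
t: 17.85
position: [0.5288, 0.1507, 0.2413]
tcp_rot: [-180.0, 0.0, 94.0]
ft_force: [1.0, 0.0, -3.9]
width: 0.023
```

```bash
python3 -c "
from m import *
c=snap('wrist','w17'); plate(c)
s=monitor.read_state(); print(s['ft_torque'])
cv2.imwrite('pics/c17.png',cv2.resize(c['image'][90:350,200:440],None,fx=2.3,fy=2.3)[:,:,::-1])"
```

```text
plane slope [-0.0007 -0.0005] z 0.0611 14864
hole px [315.34114889 144.34114889] 853
hole world [0.5262 0.2101 0.0611]
edge yaw-90 4.1253204 489.84552 188.70729
edge yaw-90 4.0046997 565.11316 193.98512
front yaw 4.0615463 525.3631 224.657
rib ((531.3872680664062, 152.36654663085938), (33.95456314086914, 60.17368698120117), 6.205735683441162) 5842
TCP 17.9 [0.52889949 0.15077023 0.24154253] [-1.79982531e+02  3.99386838e-03  9.40532038e+01] [-0.68079169 -0.75209641 -4.47099614]
[0.03734065 0.03176172 0.05345347]
```

View pics/c17.png

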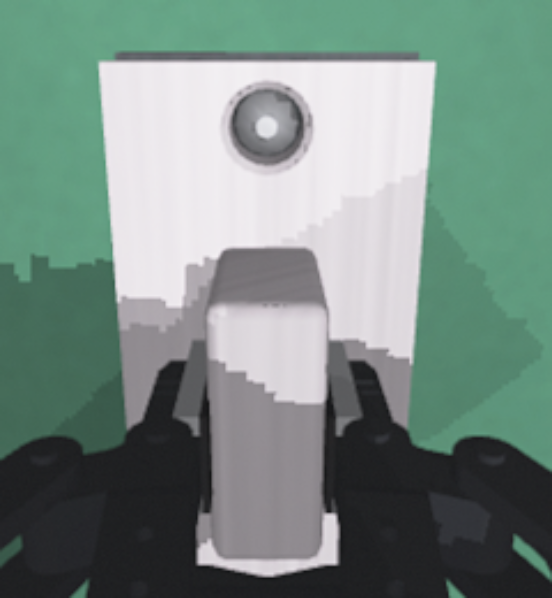

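Centred on both, with no side force. I'll lower further onto the pins and press.

>>> apply_moves --pt "1 0 0 0.2 0 0 0" --pt "1 0 0 0.4 0 0 0" --pt "1 0 0 0.4 0 0 0" --pt "1 0 0 0.6 0 0 0" --pt "1 0 0 0.6 0 0 0"

```text
t: 18.4
position: [0.529, 0.1508, 0.2359]
tcp_rot: [180.0, -0.0, 94.1]
ft_force: [-0.1, -1.0, 5.1]
width: 0.0229
```

```bash
python3 -c "
from m import *
c=snap('wrist','w18'); plate(c)
s=monitor.read_state(); print(s['ft_torque'])"
```

```text
plane slope [-0.0001 -0.0007] z 0.0556 15141
hole px [316.04288499 144.31968811] 513
hole world [0.5269 0.2103 0.0556]
edge yaw-90 4.080223 490.04556 190.68109
edge yaw-90 4.0632553 565.4227 194.18813
front yaw 4.058571 523.8552 224.66153
rib ((531.3307495117188, 152.2626495361328), (34.091209411621094, 60.37749099731445), 3.626401901245117) 5858
TCP 18.45 [0.52904238 0.1508168  0.23597217] [ 1.79972445e+02 -3.60491419e-03  9.40452584e+01] [-1.46166795 -1.38140226  5.11554637]
[ 0.07969858  0.37581079 -0.0065012 ]
```

On the pins and compressing: underside about 3.6 mm up, side force small. I'll press it shut.

>>> apply_moves --pt "1 0 0 0.2 0 0 0" --pt "1 0 0 0.3 0 0 0" --pt "1 0 0 0.4 0 0 0" --pt "1 0 0 0.4 0 0 0" --pt "1 0 0 0.4 0 0 0"

```text
t: 18.95
position: [0.529, 0.1508, 0.2323]
tcp_rot: [180.0, 0.0, 94.0]
ft_force: [-3.4, -0.5, 9.2]
width: 0.023
```

```bash
python3 -c "
from m import *
c=snap('wrist','w19'); plate(c)
s=monitor.read_state(); print(s['ft_torque'])"
```

```text
plane slope [-0.0001 -0.0002] z 0.0521 15221
hole px [318.36915888 143.30373832] 214
hole world [0.5281 0.211  0.0521]
hole px [314.25757576 145.80681818] 264
hole world [0.526  0.2095 0.0521]
edge yaw-90 4.121109 489.87003 193.48299
edge yaw-90 3.9094696 565.3302 196.0139
front yaw 4.0565033 527.3469 224.9145
rib ((531.5880737304688, 152.54893493652344), (33.956851959228516, 60.13838195800781), 5.681422233581543) 5841
TCP 19.0 [0.52898842 0.15084259 0.23232464] [1.79960833e+02 4.52338041e-04 9.40476733e+01] [-2.46389286 -1.12856549  9.07368278]
[-0.24911272  0.634523   -0.03042772]
```

Nearly flush, with the top at 52.1 mm where shut is 52.0. I'll press a little further so the force rise shows the hard stop.

>>> apply_moves --pt "1 0 0 0.1 0 0 0" --pt "1 0 0 0.1 0 0 0" --pt "1 0 0 0.1 0 0 0" --pt "1 0 0 0.1 0 0 0"

```text
t: 19.4
position: [0.5289, 0.1509, 0.2323]
tcp_rot: [179.9, 0.0, 94.0]
ft_force: [-6.5, -2.1, 21.9]
width: 0.0228
```

```bash
python3 -c "
from m import *
c=snap('wrist','w20'); plate(c)
d=snap('side','s20'); e=snap('scene','sc20')
a=cv2.resize(d['image'][170:330,200:440],None,fx=2.5,fy=2.5,interpolation=cv2.INTER_CUBIC); cv2.imwrite('pics/cs20.png',a[:,:,::-1])"
```

```text
plane slope [0.0006 0.0005] z 0.0521 15208
hole px [317.55963303 143.48623853] 218
hole world [0.5277 0.2108 0.0521]
hole px [314.52918288 145.82101167] 257
hole world [0.5261 0.2095 0.0521]
edge yaw-90 4.0902863 490.07007 190.70872
edge yaw-90 4.254486 565.32336 195.96376
front yaw 4.0583725 530.32733 225.11996
rib ((531.2142333984375, 152.48062133789062), (33.91820526123047, 59.98343276977539), 3.429739475250244) 5854
TCP 19.45 [0.52886758 0.15085156 0.23227953] [1.79925125e+02 1.87169830e-02 9.40445430e+01] [-6.43855593 -1.78897089 22.07367861]
```

View pics/cs20.png

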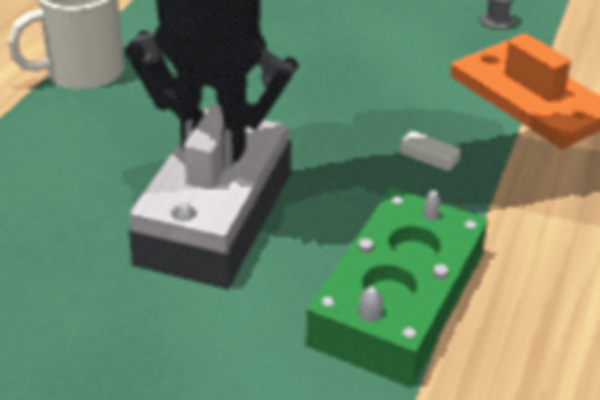

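View pics/sc20.png

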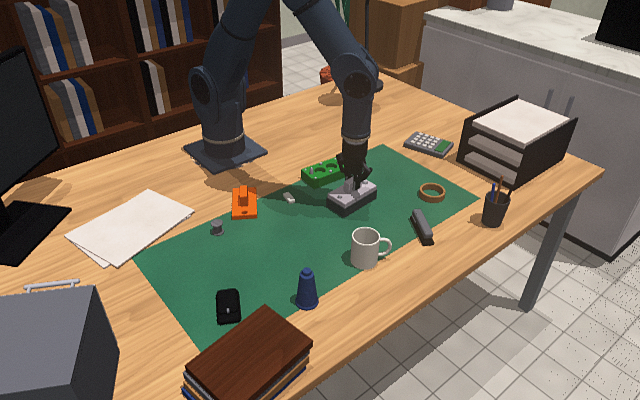

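The side crop shows the halves meeting all round. Force rose from 9 to 22 N with no further travel, so it is hard shut and level. In the scene picture the bystanders are where they started. Handing in.

```bash
python3 -c "
from station import arm; print(arm.close_job())"
```

```text
the job is handed in; nothing more can be done
None
```

I loaded both blanks, fitted the upper half and handed the job in with the gripper still holding the mould shut. No verdict was reported.

- **Blanks:** blank b went into the right well and blank a into the left. After the drops the wrist camera showed both dome tops at about 32 mm, so each lies flat on its well floor. Their centres were roughly 2 mm off the well centres, against the 9 mm allowed.
- **Upper half:** I gripped it by the rib and lowered it thick hole over thick dowel, correcting it by 1–2 mm three times on the way down.
- **Last checks:** the plate top measured 52.1 mm, where fully shut is 52.0 mm, and the plate was level within 0.001 rad. Pressing further raised the wrist force from 9 N to 22 N with no more travel, so it was against the hard stop. The clock read about 19.5 s.
- **Side load:** about 6 N sideways remained on the wrist at the end, which I left as it was.
- **Hole reading:** in the last two pictures the thick hole showed as two patches because the dowel filled it. There I relied on the edge fits and force readings instead.
- **Bystanders:** by eye, the final scene picture showed them all where they started. I did not measure their positions.
- **Desk contact:** the fingertips touched the desk lightly (7 N) while grasping blank a.

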